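# Gauge the adapter collars and tray the one that passes

## Task

Two black microscope adapter collars look alike but for their bores: take the plug gauge by its handle, lower it upright through the bore that it passes until its nose is down at the bench, and then stand it back upright in the middle of its rubber mat. Then set the collar that it passed through flat in the aluminium tray and leave the other collar standing where it is. Set things down gently, do not drop them.

Things in the scene. Friction and masses are not known exactly. Their poses are not given: they have to be found in the camera images.
- gauge_mid (a point): Loose plug gauge standing upright, 100 mm tall, 250 g: below a steel plug 24 mm in diameter, 50 mm long, flat nose down; above a ribbed aluminium handle 18 mm in diameter, 50 mm long. Point: on its axis half-way up, 50 mm above the nose, 25 mm below the handle's middle; z up its axis. It starts at the centre of a fixed rubber mat, 90 mm across, 3 mm thick, and goes back there.
- wide_mid (a point): The collar that passes the gauge: loose upright black ring, 54 mm outside diameter, 36 mm high, with a through bore of 36 mm (wall 9 mm), 130 g, standing on the bench (z = 0). This point is its centre, on the axis of the bore, 18 mm above its underside; z is the bore's axis, upward.
- narrow_mid (a point): The collar that the gauge does not enter: the same black ring outside, 54 mm in diameter and 36 mm high, with a through bore of only 16 mm, 200 g, standing on the bench (z = 0). This point is its centre, on the axis, 18 mm above its underside. It stays where it is.
- tray_in (a point): Open aluminium tray for passed parts, fixed on the bench, 170 mm along its x, 180 mm along its y, 24 mm high with 4 mm walls; the rest of its inside is clear. This point is the centre of its inner floor, 4 mm above the bench; axes along its sides, z up.

How it is judged (in metres and radians):
On the way, in this order (a step that is already met when the one before it is completed fails the run):
1. the held gauge stands upright through the bore of the wide collar, its nose within 12 mm of the collar's underside (horizontal distance between gauge_mid and wide_mid below 0.014 m and z of gauge_mid in the frame of wide_mid below 0.044 m and angle between each of gauge_mid, wide_mid's own z axis and vertical below 0.2 rad and contact force between the fingers and gauge above 0.5 N), for 0.1 s.
2. the gauge has been stood back upright within 35 mm of where it was and let go (distance of gauge_mid from where it was at the start of the episode below 0.035 m and angle between gauge_mid's own z axis and vertical below 0.15 rad and contact force between the fingers and gauge below 0.1 N and linear speed of gauge below 0.05 m/s), for 0.1 s.
At the end, for the whole second after the job is handed in: The wide-bored collar rests flat on the tray's floor (anywhere inside, within 0.15 rad of level), the gauge stands upright within 35 mm of where it started, the narrow-bored collar stands upright within 35 mm of where it started; all released and at rest (x of wide_mid in the frame of tray_in between -0.06 and 0.06 m and y of wide_mid in the frame of tray_in between -0.065 and 0.065 m and z of wide_mid in the frame of tray_in between 0.01 and 0.024 m and angle between each of wide_mid, gauge_mid, narrow_mid's own z axis and vertical below 0.15 rad and linear speed of each of wide, gauge below 0.02 m/s and distance of each of gauge_mid, narrow_mid from where it was at the start of the episode below 0.035 m); the robot touches nothing.
It fails at once if the gauge or the wide collar is dropped (moves faster than 0.7 m/s out of the fingers, a fall of some 25 mm) ((linear speed of gauge above 0.7 m/s and contact force between the fingers and gauge below 0.1 N) or (linear speed of wide above 0.7 m/s and contact force between the fingers and wide below 0.1 N)).
It also fails if it takes over 64 s, if anything falls off the work surface, if the arm or the gripper's body presses on something with over 40 N, if the wrist force passes 120 N, or if a joint passes its speed limit or range.

## Robot

A 7-joint arm with a two-finger parallel gripper is mounted at the origin on the work surface. World frame = base frame: x ahead of the robot, y to its left, z up, the work surface at z = 0. Lengths are in mm, angles in rad, forces in N, time in s.
With the tool pointing down it reaches from about 400 to 875 mm from the base axis. Payload 4.4 kg.
Tool frame: the origin (TCP) lies midway between the tips of the shut fingers; the grasp point (between the pads) lies 19 mm behind it (ctrl.pinch_z is the distance from the TCP to the grasp point, in mm); z points along the fingers, y is the line along which they close (so a half turn about z gives the same grasp; the last joint's range is limited). The gripper opens to 85 mm and grips with 20 to 120 N. Pads are 22 mm wide; open, the fingers measure 114 mm over their backs; the gripper's body (76 mm by 85 mm) begins 54 mm behind the grasp point. The pads swing forward as they close: fully open they stand 13 mm farther back than shut.
Start: joints at [-1.334, 0.628, 0.038, 1.517, -0.027, 0.996, -0.02], TCP at [193.802, 620.45, 231.313] pointing down, gripper open.
Joint ranges: [-3.06, 3.06], [-0.37, 2.12], [-1.25, 1.32], [0.18, 2.47], [-1.1, 4.24], [0.23, 1.98], [-2.94, 2.94]. Speed limits (rad/s): [2.57, 2.57, 3.14, 3.14, 3.14, 3.14, 3.14].

## Interface

Orientations are given as [roll, pitch, yaw] about the fixed x, y, z axes, in that order (R = Rz(yaw) Ry(pitch) Rx(roll)).
In Python, from cell import read_state, cams, order, ctrl gives the robot as it stands.
- The arm moves only by the tool move_arm, never from a script. Its argument "targets" is text: rows parted by semicolons, each of 7 numbers parted by spaces: the gripper's target within -1 to 1 (fully open at 1, half-way at 0, shut at -1), then the shift along the tool's x, y, z in cm, then the turn, a rotation vector about the tool's x, y, z in degrees. A call has 1 to 5 rows; each row shifts and turns the commanded pose from where the row before left it, along the tool's axes as they then stand; what a row does not reach is not made up. A row lasts 1/12 s, in which the tool goes at most 41.7 mm and 7.16 degrees, less where a joint would pass 70% of its speed; a pose out of reach is approached as far as the arm can. A call with a gripper value outside its range is refused whole. The fingers move at their own pace and stop on an object; the grip force is fixed at half the most. Time passes only in rows, so rows that do not move let the fingers close. It gives the time, the measured TCP pose, the force, the opening and the grip force at its end, in the units of the state.
- read_state(): the state, without advancing time (a new reading comes with each control period).
- cams.get_image(name): name is "side" or "top"; returns a dict with "color" (400x640x3 uint8, red, green, blue), "fovy" (degrees; the focal length in pixels is half the picture's height over the tangent of half this angle, whatever the lens; pixels are square), "cx", "cy" (the principal point, pixels), "rvec" (rotation vector, rad) and "tvec" (3), from world to camera coordinates, as OpenCV has them. Camera axes: x right, y down, z forward; pixel columns grow to the right and rows downward; lengths in mm; the calibration is good to about 2 mm. A picture is of the moment at which its call begins. There is no depth.
- order.finish_job(): hands the job in; it is judged then, once.
The state is a dict: "clock": time; "qpos": joint angles; "qd": joint speeds; "tau": joint torques, N m; "eef_pos": TCP position; "tool_rot": TCP orientation; "force": force on the tool from outside, world axes, zero at the start; "torque": the same for the moment, N m; "width": finger opening in mm; "gripper_force": force on a finger pad.
Only numpy, scipy, OpenCV 4.12 (cv2) and the standard library are available. Lean on these libraries where they do the work, as an engineer would, in place of code of your own. Each camera call takes 0.05 s, during which the arm holds its last target. There are 200 camera calls.

## Working session

There is one attempt and no reset: what is moved stays moved. The work goes in short steps, Python scripts to look and compute and a tool call to move; the robot and the scene stay as the last step left them, time stands still between calls to the robot, and variables do not carry over. Pictures are saved under pics/ and viewed, at most 11 in all, crops included, and the job is handed in when it is done.

Besides the shell and the picture viewer there is one more tool, called in YAML: its name, and indented under it one key for each argument. move_arm: Moves the arm, as the interface text tells. Its arguments: {"type":"object","properties":{"targets":{"type":"string"}},"required":["targets"]}

```bash
mkdir -p pics; ls; python3 - <<'E'
from cell import read_state,cams,order,ctrl
import cv2
print(read_state(),ctrl.pinch_z)
for n in("side","top"):
    d=cams.get_image(n);cv2.imwrite(f"pics/{n}0.png",d["color"][...,::-1]);print({k:v for k,v in d.items() if k!="color"})
E
```

```text
pics
{'clock': 0.0, 'qpos': array([-1.33380379,  0.62936901,  0.03845   ,  1.51835382, -0.02703668,
        0.99629053, -0.01998412]), 'qd': array([-0.00042923,  0.00282279,  0.00034696, -0.00015455, -0.00019246,
        0.00042753, -0.00060975]), 'tau': array([-7.37405189e-04, -5.63406944e+01,  1.22652300e+00, -1.93435371e+01,
        1.11550838e-02,  1.08868699e-02, -7.66978502e-06]), 'eef_pos': array([193.6037587 , 619.85120006, 230.37892594]), 'tool_rot': array([-3.13968985e+00, -4.33247569e-08,  2.83878986e+00]), 'force': array([-0.19167314, -0.27369119,  0.29529579]), 'torque': array([-0.02662055, -0.00731821,  0.02387891]), 'gripper_force': 0.0, 'width': 85.36508303847144} 18.700000000000003
{'fovy': 46.5373339715492, 'cx': 318.259035583641, 'cy': 198.72645843420344, 'rvec': array([ 2.10603289, -0.91369252,  0.42562405]), 'tvec': array([-372.63467188,  283.96459435,  845.00703322])}
{'fovy': 52.77179115463533, 'cx': 319.7903154370868, 'cy': 192.0954487483146, 'rvec': array([ 2.16062922, -2.11557972,  0.20594543]), 'tvec': array([-28.23037521, 530.70045776, 939.43270941])}
```

View pics/side0.png

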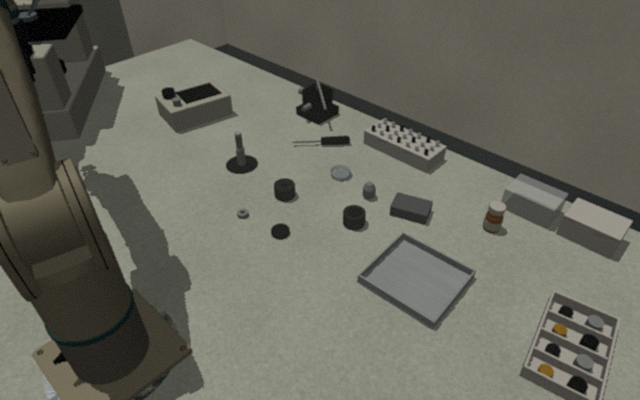

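View pics/top0.png

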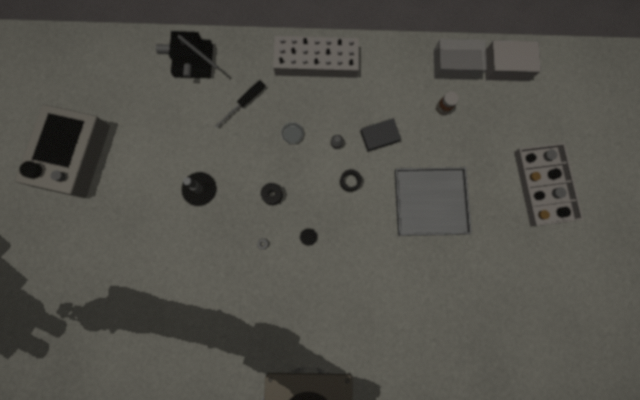

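The side view shows the gauge on its mat at (240,160) and the collars at (285,189) and (354,217), with the tray at (417,278). In the top view the mat is at (199,188), the narrow collar at (272,194), the wide collar at (350,180), and the tray at (432,202).

```bash
cat > h.py <<'E'
import numpy as np,cv2
from cell import read_state,cams,order,ctrl
def cam(n):
    d=cams.get_image(n);f=200/np.tan(np.radians(d["fovy"]/2))
    d["K"]=np.array([[f,0,d["cx"]],[0,f,d["cy"]],[0,0,1]]);d["R"]=cv2.Rodrigues(d["rvec"])[0]
    d["g"]=cv2.cvtColor(d["color"],cv2.COLOR_RGB2GRAY);return d
def ray(d,uv,z):
    C=-d["R"].T@d["tvec"];v=d["R"].T@np.linalg.inv(d["K"])@np.r_[uv,1.];return (C+v*(z-C[2])/v[2]).round(1)
def px(d,p): return cv2.projectPoints(np.float64([p]),d["rvec"],d["tvec"],d["K"],None)[0].ravel().round(1)
def crop(d,x0,y0,x1,y1,s,name):
    cv2.imwrite("pics/"+name,cv2.convertScaleAbs(cv2.resize(d["color"][y0:y1,x0:x1,::-1],None,fx=s,fy=s,interpolation=2),alpha=1.7))
E
python3 - <<'E'
from h import *
t=cam("top");s=cam("side")
print("base",px(t,(0,0,0)),px(s,(0,0,0)))
def blob(d,x0,y0,x1,y1,th):
    m=(d["g"][y0:y1,x0:x1]<th).astype(np.uint8);c=max(cv2.findContours(m,0,1)[0],key=cv2.contourArea)
    r=cv2.boundingRect(c);e=cv2.fitEllipse(c);return np.array(e[0])+(x0,y0),e[1],(r[0]+x0,r[1]+y0,r[2],r[3])
for n,b,z in(("mat",(170,165,225,215),3),("nar",(250,175,295,215),30),("wide",(330,160,372,200),30)):
    e=blob(t,*b,55);print(n,e,ray(t,e[0],z))
for n,b in(("mat",(215,140,265,180)),("nar",(268,172,302,206)),("wide",(338,200,372,234))):
    e=blob(s,*b,50);print(n,e,ray(s,e[0],18 if n!="mat" else 3))
for c in((395,169),(465,168),(469,234),(399,235)):print(ray(t,c,24))
a=t["color"][150:230,165:385];b=s["color"][120:240,215:385]
crop(t,165,155,385,225,3.6,"t1.png");crop(s,215,120,385,240,4,"s1.png")
E
python3 -c "
import cv2,numpy as np
a=cv2.imread('pics/t1.png');b=cv2.imread('pics/s1.png');b=cv2.resize(b,(480,339))
o=np.zeros((252+339,792,3),np.uint8);o[:252,:]=a[:252,:792];o[252:,:480]=b;cv2.imwrite('pics/m1.png',o)"
```

```text
base [307.7 419.8] [113.2 355. ]
mat (array([199.23707581, 188.97263527]), (31.008193969726562, 34.77885055541992), (182, 172, 35, 34)) [539.9 289.1   3. ]
nar (array([272.48986816, 193.69293976]), (20.672679901123047, 23.408287048339844), (261, 183, 25, 22)) [527.4  99.9  30. ]
wide (array([350.62859726, 180.40618515]), (21.011478424072266, 21.673126220703125), (340, 170, 23, 22)) [565.6 -94.   30. ]
mat (array([241.46669388, 164.30883789]), (15.379518508911133, 29.23710823059082), (227, 156, 30, 17)) [540.8 291.5   3. ]
nar (array([284.2874012 , 189.86989021]), (19.59445571899414, 22.1455020904541), (275, 179, 20, 23)) [530.3 105.8  18. ]
wide (array([353.92095566, 217.50030136]), (21.48706817626953, 23.857755661010742), (344, 206, 21, 24)) [570.  -92.1  18. ]
[ 599.  -207.1   24. ]
[ 605.9 -386.1   24. ]
[ 438.3 -388.8   24. ]
[ 432.2 -214.8   24. ]
```

View pics/m1.png

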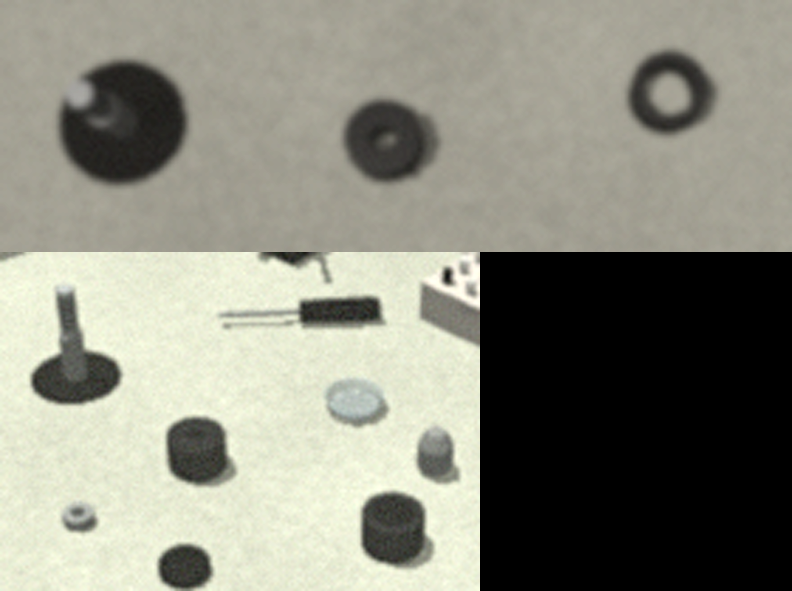

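The gauge handle top sits at about (187,181) in the top view. The left ring at (272,194) has the small bore, and the right ring at (350.5,180.3) shows the bench through its wide bore. I'll move over the gauge.

move_arm:
  targets: "1 -3.5 -1.7 0 0 0 0;1 -3.5 -1.7 0 0 0 0;1 -3.5 -1.7 0 0 0 0;1 -3.5 -1.7 0 0 0 0;1 -3.5 -1.7 0 0 0 0"

```text
clock: 0.62
eef_pos: [336.5, 485.7, 231.2]
tool_rot: [-3.141, 0.0, 2.839]
force: [1.2, 0.1, 0.3]
width: 85.3
gripper_force: 0.0
```

move_arm:
  targets: "1 -3.5 -1.7 0 0 0 0;1 -3.5 -1.7 0 0 0 0;1 -3.5 -1.7 0 0 0 0;1 -3.5 -1.7 0 0 0 0;1 -3.5 -1.7 0 0 0 0"

```text
clock: 1.03
eef_pos: [478.3, 352.3, 231.3]
tool_rot: [-3.142, -0.0, 2.839]
force: [0.7, 1.2, 0.4]
width: 85.3
gripper_force: 0.0
```

move_arm:
  targets: "1 -3.5 -1.9 2 0 0 0;1 -3.5 -1.7 2 0 0 0;1 0 0 0 0 0 0;1 0 0 0 0 0 0;1 0 0 0 0 0 0"

```text
clock: 1.45
eef_pos: [529.6, 302.2, 193.3]
tool_rot: [3.141, -0.001, 2.839]
force: [-1.4, 0.4, -0.6]
width: 85.7
gripper_force: 0.0
```

```bash
cat >> h.py <<'E'
from scipy.spatial.transform import Rotation as Ro
def delta(x,y,z=None,yaw=None):
    s=read_state();R=Ro.from_euler("xyz",s["tool_rot"]).as_matrix();p=s["eef_pos"]
    print("tcp",p.round(1),"rot",s["tool_rot"].round(3),"t",round(s["clock"],2),"w",round(s["width"],1),"q7",s["qpos"].round(2),"tool cm",(R.T@(np.array([x,y,p[2] if z is None else z])-p)/10).round(2))
E
python3 - <<'E'
from h import *
delta(540,290,140)
t=cam("top");s=cam("side");g=cv2.hconcat([t["color"][140:240,150:310],s["color"][90:190,160:320]])
print(ray(t,(187.2,181.4),103),px(t,(540,290,103)),px(s,(540,290,103)))
cv2.imwrite("pics/g1.png",cv2.convertScaleAbs(cv2.resize(g[...,::-1],None,fx=2.5,fy=2.5),alpha=1.7))
E
```

```text
tcp [529.6 302.2 193.3] rot [ 3.141e+00 -1.000e-03  2.839e+00] t 1.45 w 85.7 q7 [-0.59  0.61  0.04  1.68 -0.03  0.86  0.73] tool cm [-1.36 -0.85  5.33]
[539.3 289.2 103. ] [186.9 181.1] [237.5 133.8]
```

View pics/g1.png

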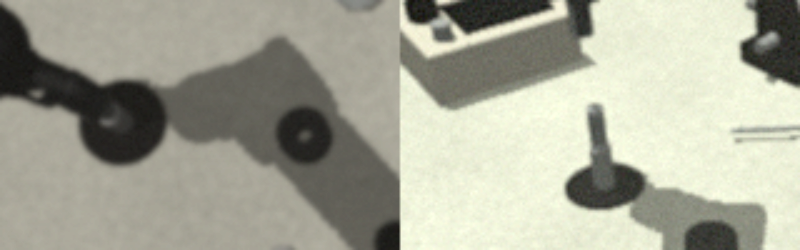

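The top crop shows the handle top at about (189,185), partly hidden by the gripper. The side crop shows the gauge at (238,133) with the fingertips above it near (232,98). This agrees with the gauge being at (540,290).

move_arm:
  targets: "1 -1.36 -0.85 0 0 0 0;1 0 0 2.5 0 0 0;1 0 0 2.5 0 0 0;1 0 0 0 0 0 0;1 0 0 0 0 0 0"

```text
clock: 1.97
eef_pos: [539.0, 290.8, 143.3]
tool_rot: [-3.141, -0.002, 2.841]
force: [-0.0, 0.1, 0.6]
width: 85.1
gripper_force: 0.0
```

```bash
python3 - <<'E'
from h import *
delta(540,290,59)
t=cam("top");s=cam("side");g=cv2.hconcat([t["color"][140:240,110:270],s["color"][60:160,160:320]])
cv2.imwrite("pics/g2.png",cv2.convertScaleAbs(cv2.resize(g[...,::-1],None,fx=2.5,fy=2.5),alpha=2))
E
```

```text
tcp [539.  290.8 143.3] rot [-3.141e+00 -2.000e-03  2.841e+00] t 1.97 w 85.1 q7 [-0.56  0.68  0.03  1.71 -0.03  0.76  0.76] tool cm [-0.14 -0.03  8.43]
```

View pics/g2.png

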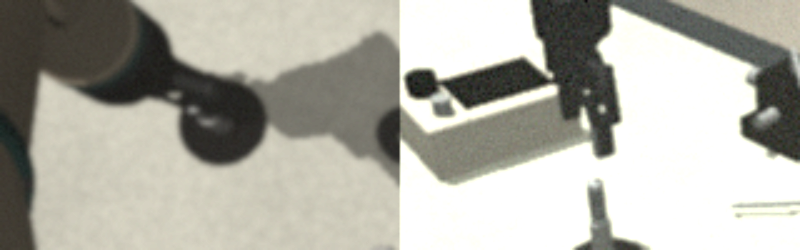

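The open fingers straddle the gauge axis: their tips are at about (228,107) and (242,123) in the side view, and the handle top is at (239,132). I'll descend and close.

move_arm:
  targets: "1 -0.1 0 2 0 0 0;1 0 0 2 0 0 0;1 0 0 2 0 0 0;1 0 0 2 0 0 0;1 0 0 0.5 0 0 0"

```text
clock: 2.48
eef_pos: [540.7, 289.5, 57.5]
tool_rot: [-3.141, -0.001, 2.84]
force: [0.6, 0.4, 0.6]
width: 85.7
gripper_force: 0.0
```

move_arm:
  targets: "0 0 0 0 0 0 0;-0.3 0 0 0 0 0 0;-0.6 0 0 0 0 0 0;-1 0 0 0 0 0 0;-1 0 0 0 0 0 0"

```text
clock: 2.9
eef_pos: [542.2, 289.6, 59.8]
tool_rot: [3.14, 0.001, 2.839]
force: [-0.4, -0.2, -0.2]
width: 25.8
gripper_force: 0.0
```

move_arm:
  targets: "-1 0 0 0 0 0 0;-1 0 0 0 0 0 0;-1 0 0 0 0 0 0;-1 0 0 0 0 0 0;-1 0 0 0 0 0 0"

```text
clock: 3.32
eef_pos: [542.2, 289.7, 59.7]
tool_rot: [3.14, 0.001, 2.839]
force: [-0.3, 0.1, 6.5]
width: 16.7
gripper_force: 58.3
```

move_arm:
  targets: "-1 0 0 -1 0 0 0;-1 0 0 -2 0 0 0;-1 0 0 -2.5 0 0 0;-1 0 0 -2.5 0 0 0;-1 0 0 0 0 0 0"

```text
clock: 3.73
eef_pos: [544.2, 290.5, 143.5]
tool_rot: [3.136, 0.006, 2.838]
force: [0.8, 0.9, -1.4]
width: 16.6
gripper_force: 58.7
```

move_arm:
  targets: "-1 -0.9 -2.4 0 0 0 0;-1 -0.9 -2.4 0 0 0 0;-1 -0.9 -2.4 0 0 0 0;-1 -0.9 -2.4 0 0 0 0;-1 -0.9 -2.4 0 0 0 0"

```text
clock: 4.15
eef_pos: [547.8, 159.8, 137.9]
tool_rot: [-3.14, -0.001, 2.839]
force: [0.2, 0.1, -3.3]
width: 16.7
gripper_force: 58.7
```

move_arm:
  targets: "-1 -0.9 -2.4 0 0 0 0;-1 -0.9 -2.4 0 0 0 0;-1 -0.9 -2.4 0 0 0 0;-1 -0.9 -2.4 0 0 0 0;-1 -0.9 -2.4 0 0 0 0"

```text
clock: 4.57
eef_pos: [554.9, 31.9, 137.9]
tool_rot: [-3.141, -0.002, 2.839]
force: [0.3, -0.6, -2.3]
width: 16.3
gripper_force: 58.7
```

move_arm:
  targets: "-1 -0.9 -2.4 0 0 0 0;-1 -0.9 -2.4 0 0 0 0;-1 -0.9 -2.4 0 0 0 0;-1 -0.9 -2.4 0 0 0 0;-1 -0.9 -2.2 0 0 0 0"

```text
clock: 4.98
eef_pos: [562.5, -94.5, 137.9]
tool_rot: [-3.141, -0.002, 2.838]
force: [0.2, 0.2, -2.4]
width: 16.5
gripper_force: 58.7
```

move_arm:
  targets: "-1 0 0 0 0 0 0;-1 0 0 0 0 0 0;-1 0 0 0 0 0 0"

```text
clock: 5.23
eef_pos: [563.0, -92.1, 138.0]
tool_rot: [3.141, -0.002, 2.839]
force: [0.9, 1.7, -2.1]
width: 16.4
gripper_force: 58.9
```

```bash
python3 - <<'E'
from h import *
delta(566.5,-93)
t=cam("top");s=cam("side");g=cv2.hconcat([t["color"][130:230,280:420],s["color"][130:230,280:420]])
cv2.imwrite("pics/g3.png",cv2.convertScaleAbs(cv2.resize(g[...,::-1],None,fx=2.8,fy=2.8),alpha=2))
E
```

```text
tcp [563.  -92.1 138. ] rot [ 3.141e+00 -2.000e-03  2.839e+00] t 5.23 w 16.4 q7 [ 0.13  0.63 -0.02  1.83  0.02  0.68  1.36] tool cm [-0.37  0.02 -0.  ]
```

View pics/g3.png

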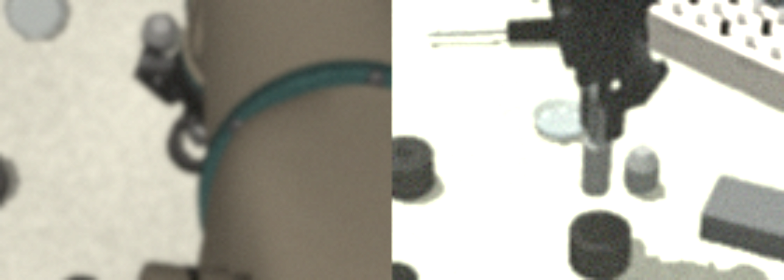

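The side crop shows the plug's nose at about (352.5,197), just above the collar's top centre at about (354.3,211). In the top view the arm hides the collar. I'll measure the offset in the side view.

```bash
python3 - <<'E'
from h import *
s=cam("side");g=s["g"].astype(int)
for y in(190,193,196,198,199,200,201,202,204,206,208,212,216,220,224,228): print(y,g[y,340:370])
for z in (82,36,0):print(z,px(s,(566.5,-93,z)),px(s,(563,-92.1,z)))
for u in((353.9,211.4),):print(ray(s,u,36))
E
```

```text
190 [148 147 146 143 147 148 143 119  73  60  59  62  60  56  57  55  58  71
 120 147 157 153 131  84  70  81  86  87  83  81]
193 [149 145 148 145 146 150 145 116  71  58  55  63  61  60  55  51  59  90
 132 147 153 142 114  69  54  57  61  53  60  55]
196 [154 153 151 151 148 150 134 106  70  58  54  58  56  58  53  55  62  96
 139 150 152 148 138  89  58  56  57  53  56  58]
198 [150 152 149 151 152 154 155 139  98  65  56  54  55  49  61  64  85 124
 152 157 154 152 150 137  97  68  58  58  58  57]
199 [151 151 150 149 151 153 154 148 134 103  89  76  73  75  85  95 114 144
 152 155 155 153 154 146 128 100  86  74  69  66]
200 [150 150 149 149 154 154 150 151 149 142 138 128 121 124 132 139 146 154
 151 152 154 153 152 152 146 136 127 107  92  85]
201 [150 152 149 151 152 149 148 152 152 157 154 148 143 144 151 153 152 155
 154 149 152 149 151 150 151 150 147 137 128 108]
202 [148 153 153 150 149 149 148 153 153 157 156 154 149 152 149 156 150 151
 153 148 147 149 149 149 150 147 152 150 152 140]
204 [152 155 154 152 153 157 158 151 154 151 145 136 130 129 125 130 137 144
 149 15
[... 343 characters left out ...]
40  38  36  29  38  31  33  37
  36  31  35  35  39  28  42  98 143 150 149 150]
216 [150 154 130  71  30  37  41  46  54  38  38  41  36  41  35  38  38  30
  39  34  37  32  38  39  35  63  87  89  91 114]
220 [151 149 132  65  32  33  37  40  30  42  38  40  32  29  36  39  35  37
  35  39  32  32  37  33  41  69  84  88  87  90]
224 [149 147 135  91  45  34  33  33  33  34  39  27  36  37  33  37  38  38
  33  34  27  36  35  34  52  74  86  85  82  87]
228 [153 150 149 149 143 133 100  77  53  37  26  33  36  29  37  36  38  31
  32  37  44  67  75  84  89  87  84  85  85  84]
82 [354.5 197.5] [353.2 198. ]
36 [353.6 212.7] [352.3 213.2]
0 [352.9 224. ] [351.7 224.5]
[570.4 -90.6  36. ]
```

```bash
python3 - <<'E'
from h import *
s=cam("side")
def sil(x,y,r,z0,z1):
    a=np.linspace(0,6.283,90);P=[(x+r*np.cos(t),y+r*np.sin(t),z) for t in a for z in(z0,z1)]
    q=np.array([px(s,p) for p in P]);return q[:,0].min(),q[:,0].max(),q[:,1].min(),q[:,1].max()
print("collar obs 342.8 364.8 205 229.5");[print(x,y,sil(x,y,27,0,36)) for x,y in((566,-93),(570,-93),(566,-89))]
print("plug obs 347.2 357.4 - 199.5",sil(563,-92.1,12,81.3,90),sil(561,-92.1,12,81.3,90))
E
```

```text
collar obs 342.8 364.8 205 229.5
566 -93 (np.float64(341.5), np.float64(365.0), np.float64(205.3), np.float64(231.9))
570 -93 (np.float64(342.6), np.float64(366.1), np.float64(204.5), np.float64(231.0))
566 -89 (np.float64(340.3), np.float64(363.7), np.float64(204.6), np.float64(231.1))
plug obs 347.2 357.4 - 199.5 (np.float64(347.9), np.float64(358.7), np.float64(192.0), np.float64(201.6)) (np.float64(347.3), np.float64(358.1), np.float64(192.4), np.float64(202.0))
```

move_arm:
  targets: "-1 -0.68 0 1 0 0 0;-1 0 0 1.5 0 0 0;-1 0 0 1.2 0 0 0;-1 0 0 0 0 0 0;-1 0 0 0 0 0 0"

```text
clock: 5.85
eef_pos: [569.8, -94.4, 100.5]
tool_rot: [-3.141, -0.002, 2.839]
force: [-0.0, -0.3, -1.7]
width: 16.6
gripper_force: 58.9
```

```bash
python3 - <<'E'
from h import *
delta(566.5,-93)
s=cam("side");t=cam("top");g=cv2.hconcat([s["color"][160:240,310:400],t["color"][140:220,310:400]])
cv2.imwrite("pics/g4.png",cv2.convertScaleAbs(cv2.resize(g[...,::-1],None,fx=4.4,fy=4.4,interpolation=2),alpha=2.6))
E
```

```text
tcp [569.8 -94.4 100.5] rot [-3.141e+00 -2.000e-03  2.839e+00] t 5.85 w 16.6 q7 [ 0.13  0.7  -0.02  1.84  0.02  0.61  1.36] tool cm [0.35 0.04 0.  ]
```

View pics/g4.png

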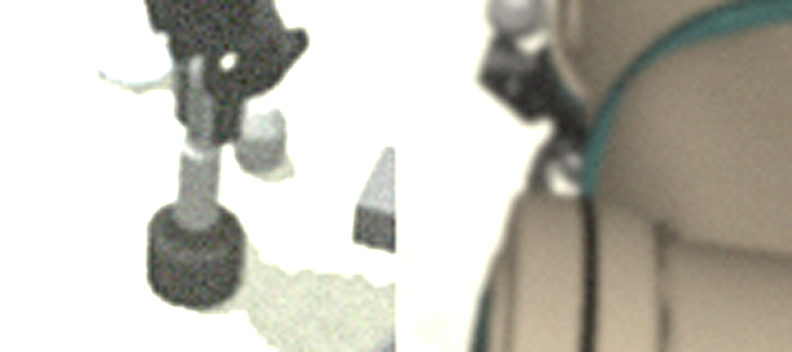

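In the side crop the plug's axis (x≈355) lines up with the collar's axis (x≈354.8). The nose sits just above the bore's centre, so I'll insert.

move_arm:
  targets: "-1 0 0 0.8 0 0 0;-1 0 0 0.6 0 0 0;-1 0 0 0.6 0 0 0;-1 0 0 0 0 0 0"

```text
clock: 6.28
eef_pos: [569.1, -94.6, 80.2]
tool_rot: [-3.141, -0.002, 2.839]
force: [0.4, 0.1, -2.8]
width: 16.7
gripper_force: 58.9
```

```bash
python3 - <<'E'
from h import *
print(read_state()["force"],read_state()["torque"])
s=cam("side")
cv2.imwrite("pics/g5.png",cv2.convertScaleAbs(cv2.resize(s["color"][160:250,310:400,::-1],None,fx=5,fy=5,interpolation=2),alpha=2.6))
E
```

```text
[ 0.35109985  0.1365158  -2.8430973 ] [ 0.0124864   0.02056674 -0.01453372]
```

View pics/g5.png

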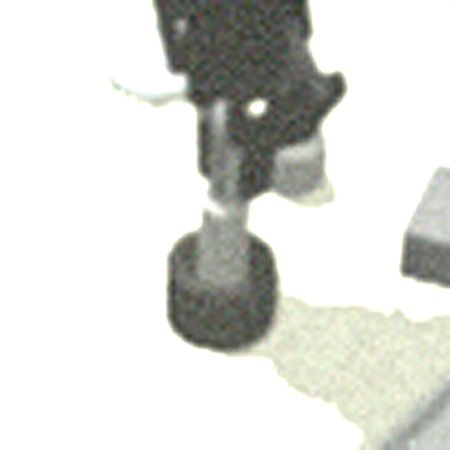

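The side view shows the plug inside the bore (crop about (222,280)). There's no contact force, so I'll keep lowering.

move_arm:
  targets: "-1 0 0 0.7 0 0 0;-1 0 0 0.7 0 0 0;-1 0 0 0.5 0 0 0;-1 0 0 0 0 0 0;-1 0 0 0 0 0 0"

```text
clock: 6.75
eef_pos: [569.7, -94.7, 62.0]
tool_rot: [-3.141, -0.001, 2.839]
force: [0.2, -1.2, -2.5]
width: 16.5
gripper_force: 58.9
```

move_arm:
  targets: "-1 0 0 0 0 0 0;-1 0 0 0 0 0 0"

```text
clock: 6.92
eef_pos: [570.4, -94.8, 62.8]
tool_rot: [3.141, 0.001, 2.839]
force: [0.4, 0.1, -2.2]
width: 16.7
gripper_force: 58.9
```

move_arm:
  targets: "-1 0 0 -1 0 0 0;-1 0 0 -1.6 0 0 0;-1 0 0 -2 0 0 0;-1 0 0 -2 0 0 0;-1 0 0 -1 0 0 0"

```text
clock: 7.33
eef_pos: [571.5, -95.0, 141.7]
tool_rot: [3.141, 0.004, 2.839]
force: [0.6, -0.4, -2.5]
width: 16.6
gripper_force: 58.9
```

move_arm:
  targets: "-1 0.68 0 0 0 0 0;-1 0.9 2.4 0 0 0 0;-1 0.9 2.4 0 0 0 0;-1 0.9 2.4 0 0 0 0;-1 0.9 2.4 0 0 0 0"

```text
clock: 7.75
eef_pos: [556.3, 10.6, 137.8]
tool_rot: [-3.141, -0.002, 2.838]
force: [1.1, -0.1, -2.5]
width: 16.6
gripper_force: 59.0
```

move_arm:
  targets: "-1 0.9 2.4 0 0 0 0;-1 0.9 2.4 0 0 0 0;-1 0.9 2.4 0 0 0 0;-1 0.9 2.4 0 0 0 0;-1 0.9 2.4 0 0 0 0"

```text
clock: 8.17
eef_pos: [549.1, 138.6, 137.6]
tool_rot: [-3.14, -0.002, 2.839]
force: [0.7, 0.6, -2.7]
width: 16.4
gripper_force: 59.0
```

move_arm:
  targets: "-1 0.9 2.4 0 0 0 0;-1 0.9 2.4 0 0 0 0;-1 0.9 2.4 0 0 0 0;-1 0.9 2.4 0 0 0 0;-1 0.9 2.4 0 0 0 0"

```text
clock: 8.58
eef_pos: [542.0, 266.3, 137.5]
tool_rot: [-3.14, -0.002, 2.839]
force: [-0.3, 0.1, -2.2]
width: 16.6
gripper_force: 59.0
```

move_arm:
  targets: "-1 0.9 2.2 0 0 0 0;-1 0 0 0 0 0 0;-1 0 0 0 0 0 0;-1 0 0 0 0 0 0"

```text
clock: 8.92
eef_pos: [540.6, 288.0, 137.6]
tool_rot: [-3.139, -0.001, 2.839]
force: [0.2, -0.5, -2.1]
width: 16.4
gripper_force: 59.0
```

```bash
python3 - <<'E'
from h import *
delta(542.2,289.7,59.7)
E
```

```text
tcp [540.6 288.  137.6] rot [-3.139e+00 -1.000e-03  2.839e+00] t 8.92 w 16.4 q7 [-0.56  0.69  0.03  1.71 -0.03  0.75  0.76] tool cm [-0.11  0.23  7.79]
```

move_arm:
  targets: "-1 -0.1 0.2 1.8 0 0 0;-1 0 0 2 0 0 0;-1 0 0 2 0 0 0;-1 0 0 1 0 0 0;-1 0 0 0 0 0 0"

```text
clock: 9.33
eef_pos: [541.4, 288.2, 68.0]
tool_rot: [-3.137, -0.003, 2.837]
force: [-0.0, -0.2, -3.9]
width: 16.3
gripper_force: 59.1
```

move_arm:
  targets: "-1 0 0 0.4 0 0 0;-1 0 0 0.3 0 0 0;-1 0 0 0 0 0 0;-1 0 0 0 0 0 0"

```text
clock: 9.67
eef_pos: [543.5, 291.0, 64.3]
tool_rot: [3.141, 0.001, 2.839]
force: [-0.7, 0.2, -3.3]
width: 16.5
gripper_force: 59.1
```

move_arm:
  targets: "-1 0 0 0.2 0 0 0;-1 0 0 0.1 0 0 0;-1 0 0 0 0 0 0;-1 0 0 0 0 0 0"

```text
clock: 10.0
eef_pos: [543.0, 290.9, 60.6]
tool_rot: [3.141, 0.0, 2.839]
force: [-0.9, -0.4, -2.8]
width: 16.5
gripper_force: 59.1
```

move_arm:
  targets: "-1 0 0 0.1 0 0 0;-1 0 0 0 0 0 0;-1 0 0 0 0 0 0"

```text
clock: 10.25
eef_pos: [543.2, 291.0, 59.7]
tool_rot: [3.141, 0.0, 2.839]
force: [-0.7, -0.2, -1.7]
width: 16.5
gripper_force: 59.6
```

move_arm:
  targets: "-1 0 0 0.05 0 0 0;-1 0 0 0 0 0 0;-0.5 0 0 0 0 0 0;-0.2 0 0 0 0 0 0;0.2 0 0 0 0 0 0"

```text
clock: 10.67
eef_pos: [543.1, 290.9, 59.0]
tool_rot: [3.141, 0.0, 2.839]
force: [0.4, 0.0, -0.0]
width: 44.7
gripper_force: 0.0
```

move_arm:
  targets: "1 0 0 0 0 0 0;1 0 0 0 0 0 0;1 0 0 0 0 0 0;1 0 0 0 0 0 0;1 0 0 0 0 0 0"

```text
clock: 11.08
eef_pos: [543.0, 290.9, 59.0]
tool_rot: [-3.142, -0.0, 2.839]
force: [0.1, 0.3, -0.2]
width: 85.6
gripper_force: 0.0
```

move_arm:
  targets: "1 0 0 -2 0 0 0;1 0 0 -2 0 0 0;1 0 0 -2 0 0 0;1 0 0 -2 0 0 0;1 0 0 0 0 0 0"

```text
clock: 11.5
eef_pos: [545.5, 292.1, 143.1]
tool_rot: [3.136, 0.005, 2.839]
force: [0.7, -0.4, 0.2]
width: 85.5
gripper_force: 0.0
```

```bash
python3 - <<'E'
from h import *
delta(568.5,-94,100)
s=cam("side")
cv2.imwrite("pics/g6.png",cv2.convertScaleAbs(cv2.resize(s["color"][70:240,190:390,::-1],None,fx=3,fy=3,interpolation=2),alpha=2))
E
```

```text
tcp [545.5 292.1 143.1] rot [3.136 0.005 2.839] t 11.5 w 85.5 q7 [-0.56  0.68  0.03  1.7  -0.03  0.75  0.76] tool cm [-13.69 -36.19   4.18]
```

View pics/g6.png

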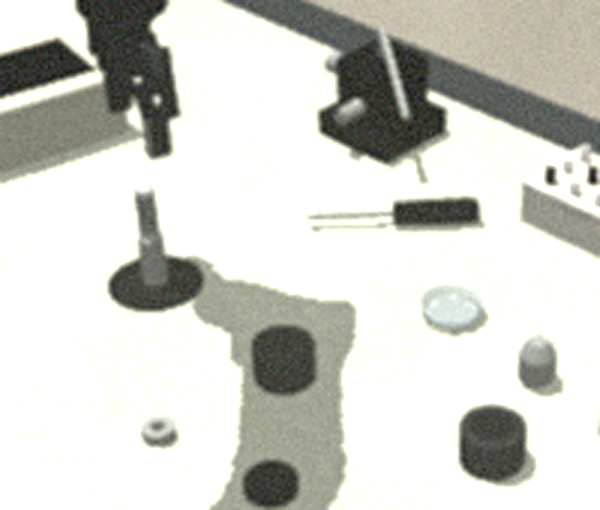

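The side view shows the gauge upright at the mat's centre (about (239,160)). Next I'll go to the wide collar.

move_arm:
  targets: "1 -0.92 -2.4 0 0 0 0;1 -0.92 -2.4 0 0 0 0;1 -0.92 -2.4 0 0 0 0;1 -0.92 -2.4 0 0 0 0;1 -0.92 -2.4 0 0 0 0"

```text
clock: 11.97
eef_pos: [550.4, 161.2, 138.0]
tool_rot: [-3.14, -0.002, 2.839]
force: [1.0, -0.1, -0.8]
width: 85.5
gripper_force: 0.0
```

move_arm:
  targets: "1 -0.92 -2.4 0 0 0 0;1 -0.92 -2.4 0 0 0 0;1 -0.92 -2.4 0 0 0 0;1 -0.92 -2.4 0 0 0 0;1 -0.92 -2.4 0 0 0 0"

```text
clock: 12.38
eef_pos: [558.5, 33.1, 138.0]
tool_rot: [-3.141, -0.002, 2.839]
force: [0.5, -0.5, -0.0]
width: 85.3
gripper_force: 0.0
```

move_arm:
  targets: "1 -0.92 -2.4 0 0 0 0;1 -0.92 -2.4 0 0 0 0;1 -0.92 -2.4 0 0 0 0;1 -0.92 -2.4 0 0 0 0;1 -0.92 -2.4 0 0 0 0"

```text
clock: 12.8
eef_pos: [566.6, -95.1, 138.0]
tool_rot: [-3.141, -0.002, 2.839]
force: [-0.7, 0.4, 0.4]
width: 85.7
gripper_force: 0.0
```

move_arm:
  targets: "1 0 0 2.5 0 0 0;1 0 0 2 0 0 0;1 0 0 0 0 0 0;1 0 0 0 0 0 0;1 0 0 0 0 0 0"

```text
clock: 13.22
eef_pos: [567.6, -93.5, 94.3]
tool_rot: [3.141, 0.0, 2.839]
force: [-0.1, 0.7, 0.1]
width: 85.6
gripper_force: 0.0
```

```bash
python3 - <<'E'
from h import *
delta(567.5,-94.5,5)
E
```

```text
tcp [567.6 -93.5  94.3] rot [3.141 0.    2.839] t 13.22 w 85.6 q7 [ 0.13  0.7  -0.02  1.85  0.02  0.59  1.36] tool cm [-0.02 -0.1   8.93]
```

move_arm:
  targets: "1 0 -0.1 2.2 0 0 0;1 0 0 2.2 0 0 0;1 0 0 2.2 0 0 0;1 0 0 1.5 0 0 0;1 0 0 0.6 0 0 0"

```text
clock: 13.63
eef_pos: [566.8, -94.2, 6.2]
tool_rot: [-3.142, -0.001, 2.84]
force: [-0.6, 0.4, 0.4]
width: 85.4
gripper_force: 0.0
```

move_arm:
  targets: "1 0 0 0 0 0 0;1 0 0 0 0 0 0;0.6 0 0 0 0 0 0;0.4 0 0 0 0 0 0;0.3 0 0 0 0 0 0"

```text
clock: 14.05
eef_pos: [568.0, -94.8, 8.2]
tool_rot: [3.141, 0.002, 2.839]
force: [-0.3, 1.9, 0.4]
width: 55.3
gripper_force: 0.6
```

move_arm:
  targets: "0.1 0 0 0 0 0 0;-0.2 0 0 0 0 0 0;-1 0 0 0 0 0 0;-1 0 0 0 0 0 0;-1 0 0 0 0 0 0"

```text
clock: 14.47
eef_pos: [568.0, -94.8, 8.6]
tool_rot: [3.141, 0.002, 2.839]
force: [-0.6, 0.2, 8.4]
width: 52.4
gripper_force: 61.9
```

move_arm:
  targets: "-1 0 0 -0.8 0 0 0;-1 0 0 -1.7 0 0 0;-1 0 0 -2 0 0 0;-1 0 0 -1.5 0 0 0;-1 0 0 0 0 0 0"

```text
clock: 14.88
eef_pos: [569.2, -95.3, 70.3]
tool_rot: [3.141, 0.006, 2.839]
force: [-0.4, 0.1, -1.5]
width: 52.3
gripper_force: 63.1
```

move_arm:
  targets: "-1 -0.14 -2.1 0 0 0 0;-1 -0.14 -2.1 0 0 0 0;-1 -0.14 -2.1 0 0 0 0;-1 -0.14 -2.1 0 0 0 0;-1 -0.14 -2.1 0 0 0 0"

```text
clock: 15.3
eef_pos: [541.6, -198.0, 66.4]
tool_rot: [-3.142, -0.001, 2.839]
force: [0.5, -0.8, -1.4]
width: 52.2
gripper_force: 63.1
```

move_arm:
  targets: "-1 -0.14 -2.1 0 0 0 0;-1 -0.14 -2.1 0 0 0 0;-1 -0.14 -2.1 0 0 0 0;-1 -0.14 -2.1 0 0 0 0;-1 -0.14 -2.1 0 0 0 0"

```text
clock: 15.72
eef_pos: [516.9, -300.3, 66.2]
tool_rot: [3.141, -0.001, 2.839]
force: [0.3, -0.4, -1.1]
width: 52.3
gripper_force: 63.1
```

move_arm:
  targets: "-1 0 0 0 0 0 0;-1 0 0 0 0 0 0;-1 0 0 0 0 0 0"

```text
clock: 15.97
eef_pos: [517.7, -298.4, 66.5]
tool_rot: [3.14, -0.001, 2.839]
force: [0.5, -0.0, -1.0]
width: 52.5
gripper_force: 63.2
```

```bash
python3 - <<'E'
from h import *
delta(519,-299,12.6)
s=cam("side");print(px(s,(519,-299,4)),[px(s,p) for p in((599,-207.1,24),(605.9,-386,24),(438,-389,24),(432,-215,24))])
cv2.imwrite("pics/g7.png",cv2.convertScaleAbs(cv2.resize(s["color"][160:340,330:500,::-1],None,fx=3,fy=3,interpolation=2),alpha=2))
E
```

```text
tcp [ 517.7 -298.4   66.5] rot [ 3.140e+00 -1.000e-03  2.839e+00] t 15.97 w 52.5 q7 [ 0.52  0.77 -0.07  1.79  0.08  0.58  1.67] tool cm [-0.15 -0.02  5.39]
[414.  279.2] [array([401.2, 232.3]), array([474.2, 271.2]), array([431. , 321.8]), array([357. , 275.1])]
```

View pics/g7.png

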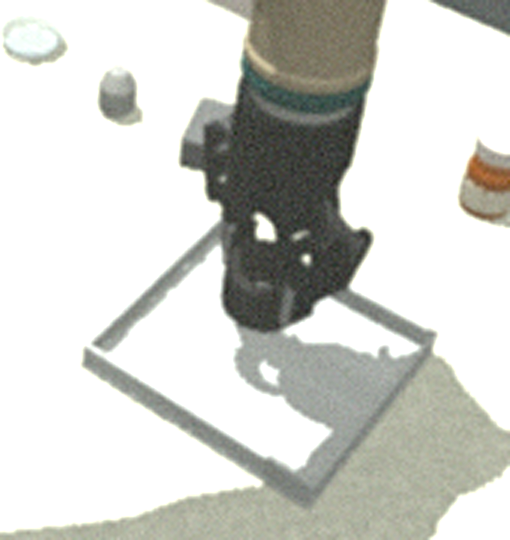

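The collar is held level above the tray's middle. The tray corners show at about (357,277) and (474,272), which agrees with the top view. I'll lower it.

move_arm:
  targets: "-1 0 0 1.5 0 0 0;-1 0 0 1.5 0 0 0;-1 0 0 1.2 0 0 0;-1 0 0 0.6 0 0 0;-1 0 0 0 0 0 0"

```text
clock: 16.43
eef_pos: [517.1, -298.0, 17.4]
tool_rot: [3.141, -0.003, 2.84]
force: [-0.5, 0.1, -1.6]
width: 52.3
gripper_force: 63.2
```

move_arm:
  targets: "-1 0 0 0.2 0 0 0;-1 0 0 0 0 0 0;-1 0 0 0 0 0 0;-1 0 0 0 0 0 0"

```text
clock: 16.77
eef_pos: [518.3, -299.7, 17.7]
tool_rot: [-3.141, 0.001, 2.839]
force: [-0.0, -0.1, -1.9]
width: 52.5
gripper_force: 63.2
```

move_arm:
  targets: "-1 0 0 0.2 0 0 0;-1 0 0 0.1 0 0 0;-1 0 0 0 0 0 0;-1 0 0 0 0 0 0"

```text
clock: 17.1
eef_pos: [517.8, -299.5, 14.0]
tool_rot: [3.142, -0.0, 2.839]
force: [0.9, -0.2, -0.8]
width: 52.5
gripper_force: 63.2
```

move_arm:
  targets: "-1 0 0 0.1 0 0 0;-1 0 0 0 0 0 0;-1 0 0 0 0 0 0"

```text
clock: 17.35
eef_pos: [517.8, -299.5, 12.9]
tool_rot: [3.142, -0.0, 2.839]
force: [0.8, -0.2, -1.1]
width: 52.1
gripper_force: 63.2
```

move_arm:
  targets: "-1 0 0 0.1 0 0 0;-1 0 0 0 0 0 0;-1 0 0 0 0 0 0"

```text
clock: 17.6
eef_pos: [517.9, -299.5, 12.7]
tool_rot: [-3.142, 0.0, 2.839]
force: [-1.8, 0.5, 5.3]
width: 52.5
gripper_force: 63.8
```

move_arm:
  targets: "-1 0 0 0.04 0 0 0;-1 0 0 0 0 0 0;-1 0 0 0 0 0 0"

```text
clock: 17.85
eef_pos: [517.9, -299.6, 12.7]
tool_rot: [-3.141, 0.0, 2.839]
force: [-2.1, 1.0, 8.7]
width: 52.2
gripper_force: 64.3
```

Contact made. I'll release and retreat.

move_arm:
  targets: "0.4 0 0 0 0 0 0;0.6 0 0 0 0 0 0;0.8 0 0 0 0 0 0;1 0 0 0 0 0 0;1 0 0 0 0 0 0"

```text
clock: 18.27
eef_pos: [517.9, -299.5, 11.5]
tool_rot: [3.142, -0.0, 2.839]
force: [-0.1, 0.5, 0.5]
width: 85.4
gripper_force: 0.0
```

move_arm:
  targets: "1 0 0 0 0 0 0;1 0 0 0 0 0 0;1 0 0 -1.5 0 0 0;1 0 0 -2.5 0 0 0;1 0 0 -3 0 0 0"

```text
clock: 18.68
eef_pos: [516.5, -298.7, 80.8]
tool_rot: [3.141, -0.004, 2.839]
force: [0.7, -1.4, 0.4]
width: 85.1
gripper_force: 0.0
```

move_arm:
  targets: "1 0 0 -3 0 0 0;1 0 0 -3 0 0 0;1 0 0 -3 0 0 0;1 0 0 0 0 0 0;1 0 0 0 0 0 0"

```text
clock: 19.1
eef_pos: [519.0, -300.1, 173.6]
tool_rot: [-3.141, 0.004, 2.839]
force: [-1.3, 0.2, 0.2]
width: 85.2
gripper_force: 0.0
```

```bash
python3 - <<'E'
from h import *
s=cam("side")
cv2.imwrite("pics/g8.png",cv2.convertScaleAbs(cv2.resize(s["color"][100:340,200:500,::-1],None,fx=2.4,fy=2.4,interpolation=2),alpha=1.7))
E
```

```text
(no output)
```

View pics/g8.png

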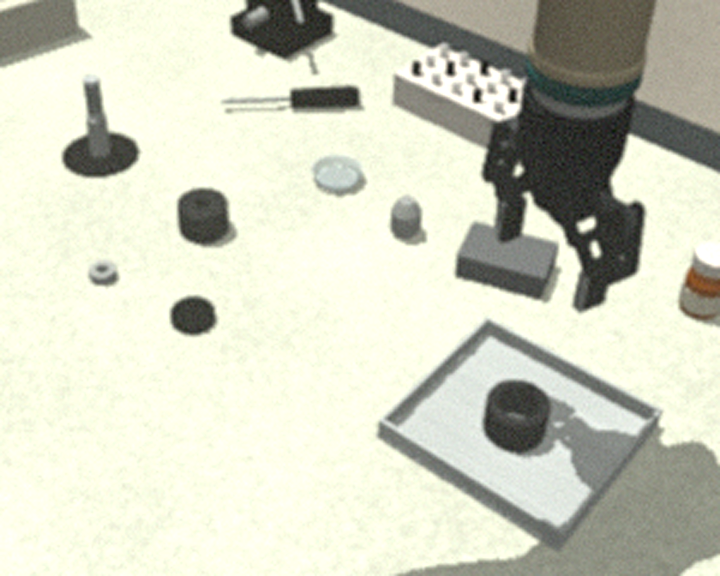

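The collar sits flat in the tray's middle (about (415,273)), the gauge stands on its mat (about (240,155)), and the narrow collar hasn't moved.

```bash
python3 -c "
from cell import order
print(order.finish_job())"
```

```text
the job is handed in; nothing more can be done
None
```

The job is handed in with no verdict returned: the gauge passed through the wide collar and stands back on its mat, the wide collar lies flat in the middle of the tray, and the narrow collar was left where it stood.

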